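Make the fuse test circuit dead: regulator down to zero, then isolator to OFF

TASK

The fuse test is over, so make the circuit dead: push on a spoke of the regulator's handwheel with a fingertip and turn it anticlockwise all the way down to its zero stop, and only then push the isolator's lever handle its quarter turn anticlockwise, fully over from ON to OFF. Ease both onto their stops without forcing them, and leave the loose parts on the cart where they stand.

Things in the scene. Friction and masses are not known exactly. Their poses are not given: they have to be found in the camera images.
- regulator: Regulator: fixed round grey vented case, 234 mm across, with a level three-spoke handwheel on top turning about its vertical centre axis. Origin: centre of its underside. Dial plate (top of the case) at height 120 mm; its ticks run over 300 degrees, longer towards full; a thick black bar marks zero, at 150 degrees anticlockwise (from above) from the body x axis. Yaw varies within 0.5 rad of 0.
- wheel_centre (a point): Centre of the handwheel, on its axis, 155 mm high. Black rim 13 mm thick, mean radius 89 mm; hub 36 mm across, top at 169 mm; below it a bearing 22 mm across. Three aluminium spokes 120 degrees apart, 12 mm wide, 149 to 161 mm high. Between spokes the wheel is open down to the dial plate at 120 mm, with 64 mm clear from hub to rim: shut fingers fit in from above.
- wheel (a joint): Handwheel angle (rad): 0 = at the zero stop, pointer on the zero bar; grows clockwise seen from above to 5.24 (full). The pointer spoke stands at 2.618 minus this value, anticlockwise from the regulator x axis. Starts between 1.2 and 2.8. Stiff: takes about 0.25 N m (5 N at mid-spoke) and stays where it is left.
- pointer_spoke (a point): Mid-point of the pointer spoke, 52 mm from the wheel axis, half-way up it (155 mm); turns with the wheel, its x axis outward along the spoke. A thin dark pointer lies 30 mm lower under this spoke, its 9 mm wide black tip showing outside the rim over the ticks; it is seen only, not felt.
- isolator: Isolator: fixed grey switch box 132 x 122 mm, top at height 105 mm, with a black lever above it turning about its vertical centre axis. Origin: centre of its underside. ON is along the body +x axis (short black bar mark), OFF along +y (small ring mark). Low black cable glands stick out 21 mm from its x faces. Yaw varies within 0.5 rad of 0.
- handle (a joint): Lever angle (rad): 0 = ON stop, lever along the isolator x axis; grows anticlockwise seen from above to 1.571 = OFF stop, lever along its y axis. Starts within 0.04 of ON. Stiff: takes about 0.35 N m (5 N at 72 mm from the axis) and stays where it is left.
- handle_end (a point): Free end of the lever, 95 mm from its axis, half-way up it (135 mm); its x axis points outward along the lever. The lever is a straight bar 18 mm wide, 125 to 145 mm high, running out from a round hub 42 mm across (top at 147 mm); 20 mm of free room below the bar, above the box.
- contact0: loose tin-plated fuse clip, 30 x 18 mm foot, 25 mm high; a bystander. Origin: on its underside, 3 mm from the middle
- contact1: loose tin-plated fuse clip, 30 x 18 mm foot, 25 mm high; a bystander. Origin: on its underside, 3 mm from the middle
- contact2: loose tin-plated fuse clip, 30 x 18 mm foot, 25 mm high; a bystander. Origin: on its underside, 3 mm from the middle
- contact3: loose tin-plated fuse clip, 30 x 18 mm foot, 25 mm high; a bystander. Origin: on its underside, 3 mm from the middle
- canister: Loose screw-top aluminium canister, 60 mm across, 95 mm high; a bystander. Origin: centre of its underside
- spacer: Loose blue anodised spacer block, 50 x 30 x 20 mm high, with two holes; a bystander. Origin: centre of its underside
- cap: Loose red polypropylene holder cap, 26 mm across, 30 mm high; a bystander. Origin: centre of its underside
- boot: Loose black rubber contact boot, 28 mm across, 32 mm high; a bystander. Origin: centre of its underside
Not all that is in view belongs to the job. What is shaped like the isolator but orange or red is not meant.

How it is judged (in metres and radians):
On the way, in this order (a step that is already met when the one before it is completed fails the run):
1. the regulator is wound down to zero while the isolator is still ON (value of joint wheel below 0.07 rad and value of joint handle below 0.15 rad), for 0.2 s.
2. the isolator is fully over at OFF (value of joint wheel below 0.07 rad and value of joint handle above 1.5 rad), for 0.2 s.
At the end, for the whole second after the job is handed in: The handwheel stands at its zero stop (within 0.07 rad, 4 degrees), the isolator's lever at its OFF stop (beyond 1.50 of 1.571 rad), both at rest, and every loose part is at rest within 25 mm of where it stood (all of step 2 and velocity of joint wheel between -0.05 and 0.05 rad/s and velocity of joint handle between -0.05 and 0.05 rad/s and linear speed of each of contact0, contact1, contact2, contact3, canister, spacer, cap, boot below 0.02 m/s and distance of each of contact0, contact1, contact2, contact3, canister, spacer, cap, boot from where it was at the start of the episode below 0.025 m); the robot touches nothing.
It fails at once if the isolator is moved off ON (by more than 0.15 rad) before the regulator is at zero (not (value of joint wheel below 0.07 rad) and not (value of joint handle below 0.15 rad)).
It fails at once if the regulator or its handwheel is forced or squeezed (over 50 N) (contact force between the fingers and regulator above 50 N).
It fails at once if the isolator or its lever is forced or squeezed (over 50 N) (contact force between the fingers and isolator above 50 N).
It fails at once if a loose part is lifted, carried or knocked more than 25 mm from its place (distance of any of contact0, contact1, contact2, contact3, canister, spacer, cap, boot from where it was at the start of the episode above 0.025 m).
It also fails if it takes over 58 s, if anything falls off the work surface, if the arm or the gripper's body presses on something with over 40 N, if the wrist force passes 120 N, or if a joint passes its speed limit or range.

ROBOT

A 6-joint arm with a two-finger parallel gripper is mounted at the origin on the work surface. World frame = base frame: x ahead of the robot, y to its left, z up, the work surface at z = 0. Lengths are in mm, angles in degrees, forces in N, time in s.
With the tool pointing down it reaches from about 300 to 850 mm from the base axis. Payload 4.2 kg.
Tool frame: the origin (TCP) lies between the finger pads; the fingertips stand 19 mm ahead of it and the grasp point (between the pads) is the TCP (env.tips_ahead is the distance from the TCP to the fingertips, in mm); z points along the fingers, y is the direction in which the jaws open and shut (so a half turn about z gives the same grasp; the last joint's range is limited). The gripper opens to 91 mm and grips with 3 to 60 N. Pads are 32 mm wide; open, the fingers measure 118 mm over their backs; the gripper's body (76 mm by 178 mm) begins 60 mm behind the grasp point.
Start: joints at [68.297, 18.312, 89.639, -0, 72.044, -1.146], TCP at [201.914, 538.397, 232.976] pointing down, gripper open.
Joint ranges: [-177.97, 177.97], [-48.28, 115.42], [12.27, 149.76], [-77.06, 257.06], [2.81, 150.46], [-146.56, 146.56]. Speed limits (degrees/s): [147.25, 147.25, 180, 180, 180, 180].

INTERFACE

Orientations are given as [roll, pitch, yaw] about the fixed x, y, z axes, in that order (R = Rz(yaw) Ry(pitch) Rx(roll)).
In Python, from workcell import telemetry, viewer, job_done, env gives the robot as it stands. The module is installed in compiled form; this text tells all that it offers.
- The arm moves only by the shell command python3 -m jog 'ROWS' [FORCE]. ROWS is JSON, a list of rows, each a list of 3 entries, a list of its own where there are three numbers: the shift along the tool's x, y, z in cm, then the turn about the tool's z in degrees, then the opening, from 0 (shut) to 1 (fully open). A call has 1 to 10 rows; each row shifts and turns the pose as measured when the row begins, along the tool's axes as they then stand; what a row does not reach is not made up. A row lasts 1/8 s, in which the tool goes at most 62.5 mm and 10.7 degrees, less where a joint would pass 70% of its speed; a pose out of reach is approached as far as the arm can. A call is refused whole if a number of a shift passes 6.25 or a number of a turn 10.7, either way. A call with a gripper value outside its range is refused whole. The fingers move at their own pace and stop on an object; FORCE is the grip in N (left out, the last holds). Time passes only in rows, so rows that do not move let the fingers close. It gives the time, the measured TCP pose, the force and the opening at its end, in the units of the state.
- telemetry.state(): the state, without advancing time (a new reading comes with each control period).
- viewer.grab_frame(name): name is "side" or "top"; returns a dict with "color" (420x560x3 uint8, red, green, blue), "K" (3x3 intrinsics, pixels), "rvec" (rotation vector, rad) and "tvec" (3), from world to camera coordinates, as OpenCV has them. Camera axes: x right, y down, z forward; pixel columns grow to the right and rows downward; lengths in mm; the calibration is good to about 2 mm. A picture is of the moment at which its call begins. There is no depth.
- job_done(): hands the job in, once; it reports no verdict.
The state is a dict: "time_s": time; "qpos": joint angles; "qvel": joint speeds; "effort": joint torques, N m; "ee_pos": TCP position; "ee_rot": TCP orientation; "force": force on the tool from outside, world axes, zero at the start; "torque": the same for the moment, N m; "gripper_width": finger opening in mm.
Only numpy, scipy, OpenCV 4.12 (cv2) and the standard library are available. Lean on these libraries where they do the work, as an engineer would, in place of code of your own. Each camera call takes 0.05 s, during which the arm holds its last target. There are 200 camera calls.

## Working session

There is one attempt and no reset: what is moved stays moved. The work goes in short steps, Python scripts to look and compute and a shell command to move; the robot and the scene stay as the last step left them, time stands still between calls to the robot, and variables do not carry over. Pictures are saved under pics/ and viewed, about 8 in all and at most 12, crops included, and the job is handed in when it is done.

```bash
mkdir -p pics; python3 - <<'E'
from workcell import telemetry, viewer
import cv2,pickle
for n in("top","side"):
    f=viewer.grab_frame(n); pickle.dump(f,open(n+".pkl","wb"))
    cv2.imwrite(f"pics/{n}0.png",cv2.resize(f["color"][:,:,::-1],(784,588),interpolation=cv2.INTER_CUBIC))
    R=cv2.Rodrigues(f["rvec"])[0]; print(n,-R.T@f["tvec"].ravel(),f["K"].tolist())
print(telemetry.state())
E
```

```text
top [ 425.02907425   99.30770713 1730.32085384] [[540.0404402606202, 0.0, 278.0863463262881], [0.0, 540.0404402606202, 215.12191131490576], [0.0, 0.0, 1.0]]
side [ -63.93137616 -444.57328068  764.82200982] [[416.9167426878647, 0.0, 288.43655448140123], [0.0, 416.9167426878647, 213.49231981105265], [0.0, 0.0, 1.0]]
{'time_s': 0.1, 'qpos': array([ 6.82956050e+01,  1.83489044e+01,  8.96995847e+01, -2.14793756e-03,
        7.20455472e+01, -1.14473434e+00]), 'qvel': array([ 0.00032867, -0.1195545 , -0.20758367,  0.00228122, -0.01551997,
        0.04288116]), 'effort': array([-4.11258516e-04, -4.13341892e+01, -2.32508665e+01,  7.28957285e-02,
        4.22726444e-02, -5.57999897e-05]), 'ee_pos': array([201.76938407, 537.97672314, 232.19391503]), 'ee_rot': array([-1.79905942e+02,  1.63177190e-04,  1.59441003e+02]), 'force': array([ 0.31546364,  0.55623911, -0.06610213]), 'torque': array([0.03141281, 0.00414216, 0.02022666]), 'gripper_width': 91.42012251740978}
```

View pics/top0.png

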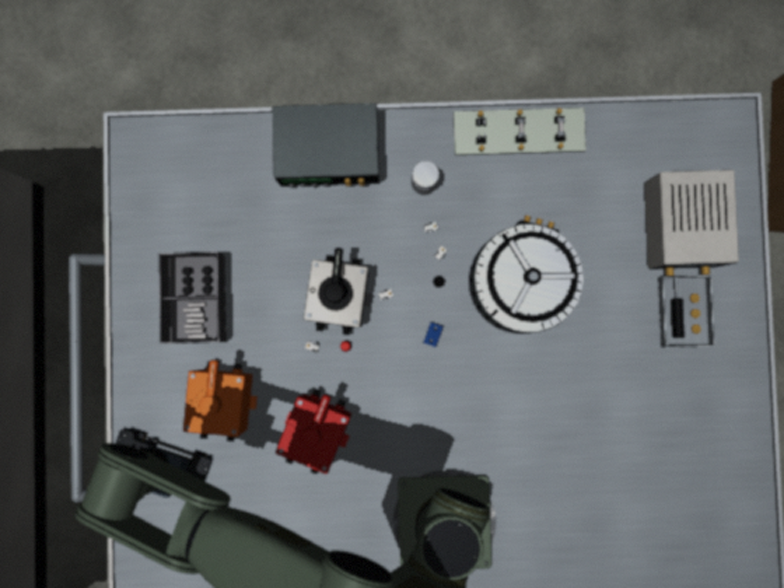

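View pics/side0.png

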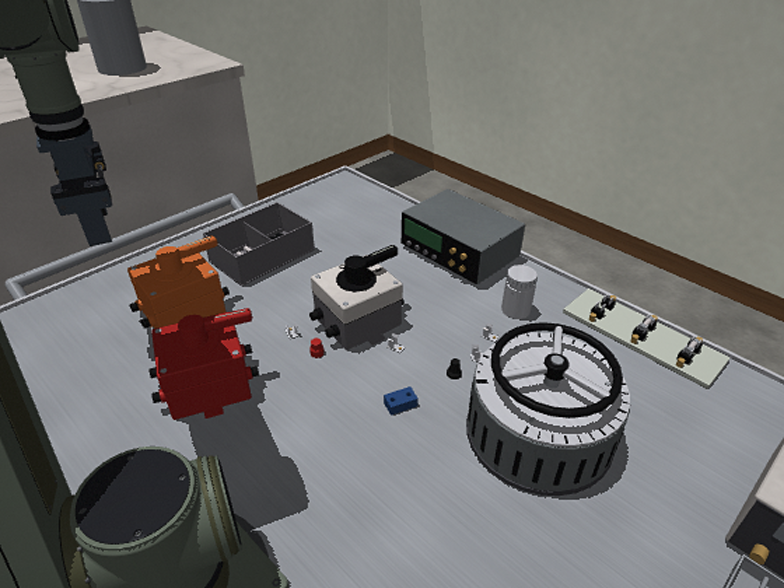

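The top view has world +x up and +y to the left. The regulator is at about (533,276), the real isolator at (336,290) with its lever pointing up, and the loose parts lie between them. Next I'll measure and rectify crops.

```bash
cat > h.py <<'E'
import numpy as np,cv2
def ray(f,uv,z):
    R=cv2.Rodrigues(f["rvec"])[0];t=np.ravel(f["tvec"]);C=-R.T@t
    uv=np.atleast_2d(np.float64(uv)).reshape(-1,2)
    d=np.c_[uv,np.ones(len(uv))]@np.linalg.inv(f["K"]).T@R
    return (C+d*((z-C[2])/d[:,2])[:,None])[:,:2]
def proj(f,P):
    return cv2.projectPoints(np.float64(P).reshape(-1,1,3),f["rvec"],f["tvec"],f["K"],None)[0].reshape(-1,2)
def rect(f,c,z,half,px=500):
    # rectified view of plane z, up=+x, left=+y
    x,y=c; W=[[x+half,y+half,z],[x+half,y-half,z],[x-half,y-half,z],[x-half,y+half,z]]
    H=cv2.getPerspectiveTransform(np.float32(proj(f,W)),np.float32([[0,0],[px,0],[px,px],[0,px]]))
    return cv2.warpPerspective(f["color"][:,:,::-1],H,(px,px),flags=cv2.INTER_CUBIC)
E
python3 - <<'E'
import pickle;from h import *
f=pickle.load(open("top.pkl","rb"));g=pickle.load(open("side.pkl","rb"));s=560/784
im=f["color"].astype(int)
def comp(cx,cy,r,thr):
    m=(im.max(2)<thr).astype(np.uint8);k=np.zeros_like(m);cv2.circle(k,(int(cx*s),int(cy*s)),int(r*s),1,-1);return m*k
# wheel rim: dark points in annulus
m=comp(533,276,62,60)
cs,_=cv2.findContours(m,cv2.RETR_EXTERNAL,cv2.CHAIN_APPROX_NONE)
c=max(cs,key=len);
w=ray(f,c,155);(a,b),r=cv2.minEnclosingCircle(w.astype(np.float32));print("rim",a,b,r, cv2.fitEllipse(w.astype(np.float32)))
m=comp(533,276,12,60);M=cv2.moments(m);print("hub",ray(f,[M["m10"]/M["m00"],M["m01"]/M["m00"]],169))
m=(im.min(2)>150).astype(np.uint8);k=np.zeros_like(m);cv2.rectangle(k,(int(300*s),int(252*s)),(int(374*s),int(334*s)),1,-1)
cs,_=cv2.findContours(m*k,cv2.RETR_EXTERNAL,cv2.CHAIN_APPROX_NONE);c=max(cs,key=cv2.contourArea)
print("box",cv2.minAreaRect(ray(f,c,105).astype(np.float32)))
m=comp(336,270,30,60)
for z in(135,):
  cs,_=cv2.findContours(m,cv2.RETR_EXTERNAL,cv2.CHAIN_APPROX_NONE);c=max(cs,key=len);w=ray(f,c,z);print("lever ext",w.min(0),w.max(0), "tip",w[w[:,0].argmax()])
for n,uv in dict(can=(427,177),c1=(431,226),c2=(440,252),boot=(439,281),c3=(387,294),sp=(433,334),cap=(346,346),c4=(313,347)).items(): print(n,ray(f,np.array(uv)*s,95 if n=="can" else 22).round())
C=ray(f,np.array([533,276])*s,155)[0];D=ray(f,np.array([336,290])*s,140)[0]
cv2.imwrite("pics/r1.png",np.hstack([rect(f,C,120,150,400),rect(f,D,130,130,400)]))
cv2.imwrite("pics/r2.png",np.hstack([rect(g,C,120,150,400),rect(g,D,105,130,400)]))
cv2.imwrite("pics/r12.png",np.vstack([cv2.imread("pics/r1.png"),cv2.imread("pics/r2.png")])[:,:, :]);cv2.imwrite("pics/r12.png",cv2.resize(cv2.imread("pics/r12.png"),(600,600)))
print(C,D)
E
```

```text
rim 545.8191528320312 -189.00672912597656 98.5775375366211 ((540.724853515625, -190.92495727539062), (181.8800811767578, 184.19619750976562), 114.48238372802734)
hub [[ 539.41497909 -186.86659242]]
box ((518.5272827148438, 225.9627685546875), (118.62667846679688, 128.53369140625), 80.33143615722656)
lever ext [505.64573067 189.86814173] [612.49650378 255.28550095] tip [612.49650378 214.527751  ]
can [[767.  18.]]
c1 [[670.   9.]]
c2 [[610. -10.]]
boot [[544.  -6.]]
c3 [[518. 113.]]
sp [[425.  12.]]
cap [[403. 209.]]
c4 [[403. 283.]]
[ 539.79265271 -193.61260806] [522.69320946 219.25024297]
```

View pics/r12.png

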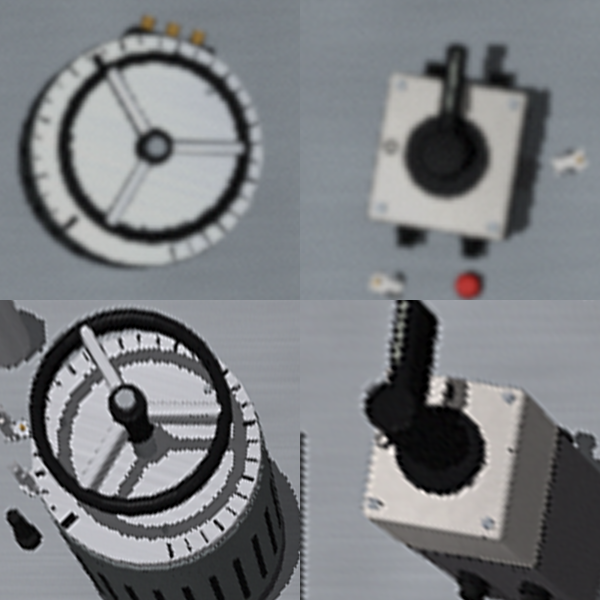

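From the rectified crops:
- **Regulator:** axis at about (540,-190). The zero bar is at about 133°, so its yaw is about -17°. The pointer tip is at about 27°, so the wheel reads about 1.85 rad.
- **Isolator:** centre at about (519,225), yaw about -9°, lever ON.

I'll shut the fingers and travel above the wheel.

```bash
cat > go.py <<'E'
# how far to go: python3 go.py x y z yaw
import sys,numpy as np
from workcell import telemetry
from scipy.spatial.transform import Rotation as Ro
s=telemetry.state();R=Ro.from_euler('xyz',s["ee_rot"],degrees=True).as_matrix()
x,y,z,yaw=map(float,sys.argv[1:]);d=R.T@(np.array([x,y,z])-s["ee_pos"])/10
print("t",s["time_s"],"pos",s["ee_pos"].round(1),"rot",s["ee_rot"].round(1),"F",s["force"].round(1),"q",s["qpos"].round(0),"w",round(s["gripper_width"],1))
print("shift cm",d.round(2),"turn",round((s["ee_rot"][2]-yaw+180)%360-180,1))
E
python3 -m jog '[[[-4.4,-3.9,0],0,0],[[-4.4,-3.9,0],0,0],[[-4.4,-3.9,0],0,0],[[-4.4,-3.9,0],0,0],[[-4.4,-3.9,0],0,0],[[-4.4,-3.9,0],0,0],[[-4.4,-3.9,0],0,0],[[-4.4,-3.9,0],0,0],[[-4.4,-3.9,0],0,0],[[-4.4,-3.9,0],0,0]]' 30
python3 go.py 589 -199 230 90
```

```text
time_s: 1.35
ee_pos: [483.7, 6.1, 230.1]
ee_rot: [-179.8, 0.0, 159.9]
force: [0.4, 0.4, 0.1]
gripper_width: 0.2
t 1.35 pos [483.7   6.1 230.1] rot [-179.8    0.   159.9] F [0.4 0.4 0.1] q [ -1.  10. 101.  -0.  69. -70.] w 0.2
shift cm [-16.92 -15.65   0.06] turn 69.9
```

```bash
python3 -m jog '[[[-4.3,-4,0],0,0],[[-4.3,-4,0],0,0],[[-4.3,-4,0],0,0],[[-4.2,-3.9,0],0,0],[[0,0,0],10,0],[[0,0,0],10,0],[[0,0,0],10,0],[[0,0,0],10,0],[[0,0,0],10,0],[[0,0,0],10,0]]' >/dev/null
python3 -m jog '[[[0,0,0],10,0],[[0,0,0],0,0]]' >/dev/null
python3 go.py 589 -199 230 90
python3 - <<'E'
from workcell import viewer;import pickle;from h import *
f=viewer.grab_frame("top");g=viewer.grab_frame("side");pickle.dump((f,g),open("b.pkl","wb"))
a=cv2.resize(f["color"][150:270,290:450,::-1],(800,600))[:,:];b=g["color"][180:400,300:480,::-1]
cv2.imwrite("pics/b.png",cv2.resize(b,(490,600),interpolation=cv2.INTER_CUBIC))
E
```

```text
t 2.85 pos [ 590.8 -214.5  222.1] rot [-1.793e+02 -1.000e-01  8.720e+01] F [-0.3  0.5  0.2] q [-21.  24.  83.  -0.  74. -18.] w 0.5
shift cm [ 1.54 -0.27 -0.78] turn -2.8
```

View pics/b.png

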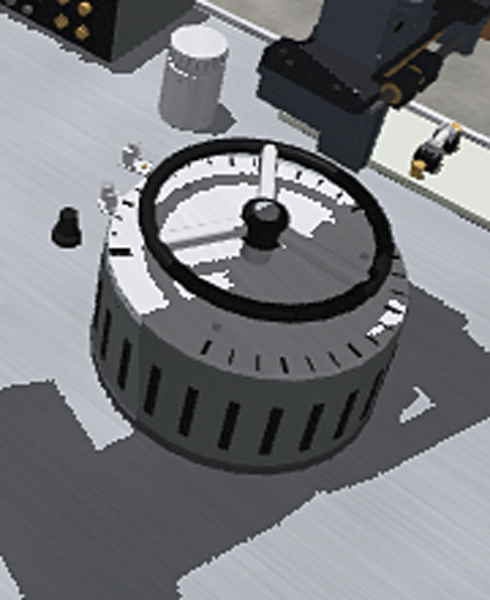

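The shut fingers hang above the open gap to the clockwise side of the pointer spoke, so I'll descend into it.

```bash
python3 -m jog '[[[0,-0.6,2],0,0],[[0,0,2],0,0],[[0,0,1.5],0,0],[[0,0,0.5],0,0]]' 
python3 go.py 585 -212 157 80
```

```text
time_s: 3.45
ee_pos: [584.5, -214.3, 161.1]
ee_rot: [-179.4, -0.1, 87.7]
force: [0.5, 0.3, -0.2]
gripper_width: 0.5
t 3.45 pos [ 584.5 -214.3  161.1] rot [-1.794e+02 -1.000e-01  8.770e+01] F [ 0.5  0.3 -0.2] q [-21.  26.  89.  -0.  66. -19.] w 0.5
shift cm [0.23 0.04 0.41] turn 7.7
```

```bash
python3 -m jog '[[[1.2,0.3,0.2],0,0],[[1,0.2,0],0,0],[[0.7,-0.05,0],-8,0],[[0.7,-0.05,0],-8,0]]' 
python3 - <<'E'
from workcell import telemetry as T;import numpy as np
s=T.state();p=s["ee_pos"][:2]-[540,-190];print("r",np.hypot(*p),"phi",np.degrees(np.arctan2(p[1],p[0])),s["torque"])
E
```

```text
time_s: 3.95
ee_pos: [592.3, -179.8, 160.2]
ee_rot: [-179.7, 0.4, 104.4]
force: [2.1, -6.8, -4.4]
gripper_width: 0.5
r 53.30879021140228 phi 10.9944927875565 [-1.12000451 -0.3395649   0.08025376]
```

```bash
cat > arc.py <<'E'
from workcell import telemetry as T;import numpy as np,sys
cx,cy=map(float,sys.argv[1:3]);s=T.state();p=s["ee_pos"][:2]-[cx,cy];ph=np.degrees(np.arctan2(p[1],p[0]))
print("r %.1f phi %.1f tangent %.1f yaw %.1f z %.1f q6 %.0f"%(np.hypot(*p),ph,ph+90,s["ee_rot"][2],s["ee_pos"][2],s["qpos"][5]),"F",s["force"].round(1),"t",s["time_s"])
E
python3 -m jog '[[[0.7,-0.1,0],-8,0],[[0.7,-0.1,0],-8,0],[[0.7,-0.1,0],-8,0],[[0.7,-0.1,0],-8,0]]' >/dev/null; python3 arc.py 540 -190
```

```text
r 56.6 phi 33.5 tangent 123.5 yaw 137.7 z 162.7 q6 -63 F [ 5.7 -2.3 -3.5] t 4.45
```

```bash

python3 -m jog '[[[0.85,0,0.1],-4,0],[[0.85,-0.05,0.1],-4,0],[[0.85,-0.05,0.1],-4,0],[[0.85,-0.1,0.1],-4,0]]' >/dev/null; python3 arc.py 540 -190
```

```text
r 55.4 phi 56.3 tangent 146.3 yaw 154.7 z 163.2 q6 -79 F [ 4.8 -2.6 -2.7] t 4.95
```

```bash

python3 -m jog '[[[0.85,-0.1,0.25],-5,0],[[0.85,-0.1,0.25],-5,0],[[0.85,-0.15,0.25],-5,0],[[0.85,-0.15,0.25],-5,0]]' >/dev/null; python3 arc.py 540 -190
```

```text
r 56.0 phi 73.9 tangent 163.9 yaw 175.5 z 162.8 q6 -100 F [6.2 4.5 4.6] t 5.45
```

```bash

python3 -m jog '[[[0.85,-0.05,0.2],-3,0],[[0.85,-0.1,0.2],-3,0]]' >/dev/null; python3 arc.py 540 -190
python3 - <<'E'
from workcell import viewer
import cv2
g=viewer.grab_frame("side");b=g["color"][180:400,300:480,::-1]
cv2.imwrite("pics/c.png",cv2.resize(b,(490,600),interpolation=cv2.INTER_CUBIC))
E
```

```text
r 55.6 phi 82.4 tangent 172.4 yaw -178.1 z 163.0 q6 -106 F [6.5 4.7 3.6] t 5.7
```

View pics/c.png

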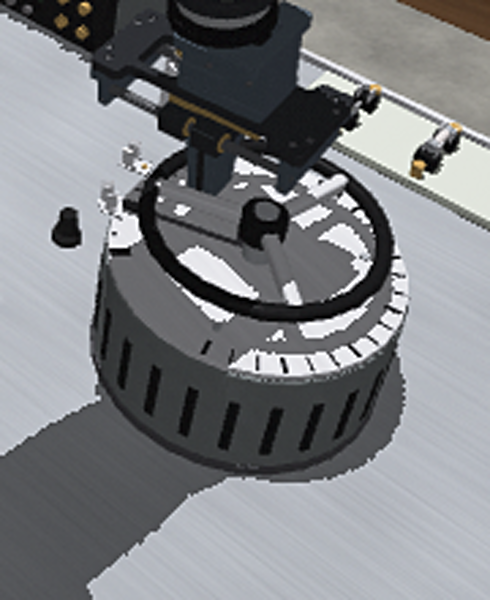

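The finger is pushing the pointer spoke. The pointer tip at (133,200) is nearing the zero bar at (120,248), so I'll continue gently.

```bash

python3 -m jog '[[[0.85,-0.1,0.2],-4,0],[[0.8,-0.1,0.2],-4,0],[[0.8,-0.1,0.2],-4,0]]' >/dev/null; python3 arc.py 540 -190
python3 -m jog '[[[0.7,-0.1,0.2],-4,0],[[0.7,-0.1,0.2],-4,0]]' >/dev/null; python3 arc.py 540 -190
```

```text
r 54.8 phi 96.0 tangent 186.0 yaw -165.6 z 162.3 q6 -120 F [3.7 6.3 4.5] t 6.125
r 54.2 phi 103.2 tangent 193.2 yaw -157.2 z 161.5 q6 -130 F [3.4 6.6 4.2] t 6.375
```

No more tool turn, since q6 is near its limit; small steps onto the stop.

```bash

python3 -m jog '[[[0.6,0,0.1],0,0]]' >/dev/null; python3 arc.py 540 -190
python3 -m jog '[[[0.6,0,0.1],0,0]]' >/dev/null; python3 arc.py 540 -190
python3 -m jog '[[[0.5,0,0.1],0,0]]' >/dev/null; python3 arc.py 540 -190
```

```text
r 53.8 phi 105.8 tangent 195.8 yaw -157.2 z 161.9 q6 -130 F [ 6.   2.2 -2.2] t 6.5
r 53.3 phi 107.4 tangent 197.4 yaw -157.2 z 162.3 q6 -131 F [11.7  7.7 -5.1] t 6.625
r 53.3 phi 107.4 tangent 197.4 yaw -157.2 z 162.5 q6 -131 F [11.2  8.2 -4.8] t 6.75
```

```bash

python3 -m jog '[[[0.8,0,0],0,0],[[0.8,0,0],0,0]]' >/dev/null; python3 arc.py 540 -190
python3 -m jog '[[[-1,0,0],0,0],[[-0.4,0,-2],0,0],[[0,0,-4],0,0],[[0,0,-4],0,0],[[5,-2,0],0,0],[[5,-2,0],0,0],[[5,-2,0],0,0],[[5,-2,0],0,0],[[0,0,0],0,0]]' >/dev/null; python3 arc.py 540 -190
python3 - <<'E'
from workcell import viewer;import pickle;from h import *
f=viewer.grab_frame("top");g=viewer.grab_frame("side");pickle.dump((f,g),open("d.pkl","wb"))
a=rect(f,(540,-190),120,150,500);b=rect(g,(540,-190),120,150,500)
cv2.imwrite("pics/d.png",cv2.resize(np.hstack([a,b]),(800,400)))
E
```

```text
r 53.3 phi 108.3 tangent 198.3 yaw -157.4 z 163.7 q6 -133 F [ 22.1  12.6 -13.2] t 7.0
r 160.1 phi -160.7 tangent -70.7 yaw -159.8 z 246.2 q6 -146 F [ 0.5 -0.6  0.4] t 8.125
```

View pics/d.png

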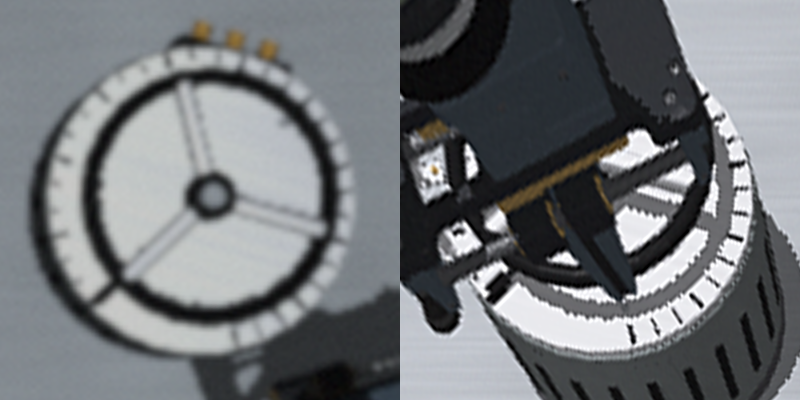

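The spoke now lies on the zero bar, at about 133° in the top crop (100,292), and the wheel resisted 25 N at that point. The regulator is at zero. Next I'll unwind the wrist and go to the isolator's lever.

```bash

python3 -m jog '[[[0,0,0],10.5,0],[[0,0,0],10.5,0],[[0,0,0],10.5,0],[[0,0,0],10.5,0],[[0,0,0],10.5,0],[[0,0,0],10.5,0],[[0,0,0],10.5,0],[[0,0,0],10.5,0],[[0,0,0],10.5,0],[[0,0,0],10.5,0]]' >/dev/null
python3 -m jog '[[[0,0,0],10.5,0],[[0,0,0],10.5,0],[[0,0,0],10.5,0],[[0,0,0],10.5,0],[[0,0,0],10.5,0],[[0,0,0],0,0]]' >/dev/null
python3 go.py 566 174 220 50
```

```text
t 10.225 pos [ 410.7 -233.1  254.1] rot [168.5  -7.2  39.5] F [ 0.6  0.5 -0.9] q [-33.   2. 109.   4.  56.  16.] w 0.4
shift cm [ 37.15 -22.73   3.69] turn -10.5
```

```bash

cat >> go.py <<'E'
print("toolz",R[:,2].round(3),"tip",(s["ee_pos"]+19*R[:,2]).round(1))
E
python3 -m jog '[[[0,0,0],0,0],[[0,0,0],0,0]]' >/dev/null
python3 go.py 566 174 220 50
python3 -m jog '[[[0,0,0],-5,0],[[0,0,0],-5,0]]' >/dev/null
python3 go.py 566 174 220 50
python3 -m jog '[[[3,-2,0],0,0],[[3,-2,0],0,0],[[3,-2,0],0,0]]' >/dev/null
python3 go.py 566 174 220 50
```

```text
t 10.475 pos [ 411.6 -232.6  254.3] rot [168.5  -7.2  39.8] F [ 0.8 -0.6  0.7] q [-33.   2. 109.   4.  56.  16.] w 0.4
shift cm [ 37.17 -22.53   3.72] turn -10.2
toolz [ 0.222 -0.075 -0.972] tip [ 415.8 -234.   235.9]
t 10.725 pos [ 411.9 -232.4  254.4] rot [167.4  -5.   50.1] F [ 0.5 -0.1  0.2] q [-33.   2. 109.   4.  56.   5.] w 0.5
shift cm [ 40.61 -15.41   3.74] turn 0.1
toolz [ 0.222 -0.075 -0.972] tip [ 416.1 -233.8  235.9]
t 11.1 pos [ 425.8 -124.8  249.3] rot [167.3  -5.   50. ] F [0.1 0.8 0.1] q [-18.  -1. 112.  -0.  55.  23.] w 0.7
shift cm [31.53 -9.49  3.7 ] turn 0.0
toolz [ 0.223 -0.076 -0.972] tip [ 430.1 -126.3  230.9]
```

The tool is tilted by a steady 13°, which probably came from running into the wrist limit. Clearance over the lever hub is still fine, so I'll keep it and aim by the fingertip position.

```bash

python3 -m jog '[[[5,-1.5,0.5],0,0],[[5,-1.5,0.5],0,0],[[5,-1.5,0.5],0,0],[[5,-1.5,0.5],0,0],[[5,-1.5,0.5],0,0],[[4,-1.5,0.5],0,0],[[0,0,0],0,0]]' >/dev/null
python3 go.py 563 177 136 50
```

```text
t 11.975 pos [555.4 164.7 225.7] rot [167.   -5.1  50.7] F [-0.7 -1.3  0.1] q [ 20.  14.  98. -10.  57.  65.] w 0.6
shift cm [ 0.63 -2.22  8.78] turn 0.7
toolz [ 0.228 -0.076 -0.971] tip [559.8 163.3 207.2]
```

```bash

python3 -m jog '[[[0,-0.6,2.4],0,0],[[0,-0.5,2.4],0,0],[[0,-0.5,2],0,0],[[0,-0.5,1.4],0,0],[[0,0,0],0,0]]' >/dev/null
python3 go.py 563 177 136 50
python3 - <<'E'
from workcell import viewer
import cv2
g=viewer.grab_frame("side");b=g["color"][120:300,170:400,::-1]
cv2.imwrite("pics/e.png",cv2.resize(b,(766,600),interpolation=cv2.INTER_CUBIC))
E
```

```text
t 12.6 pos [558.1 169.2 140. ] rot [167.   -5.   50.8] F [0.6 0.  0.1] q [ 20.  19. 105. -12.  46.  68.] w 0.3
shift cm [ 0.87 -0.21  0.45] turn 0.8
toolz [ 0.228 -0.077 -0.971] tip [562.4 167.8 121.6]
```

View pics/e.png

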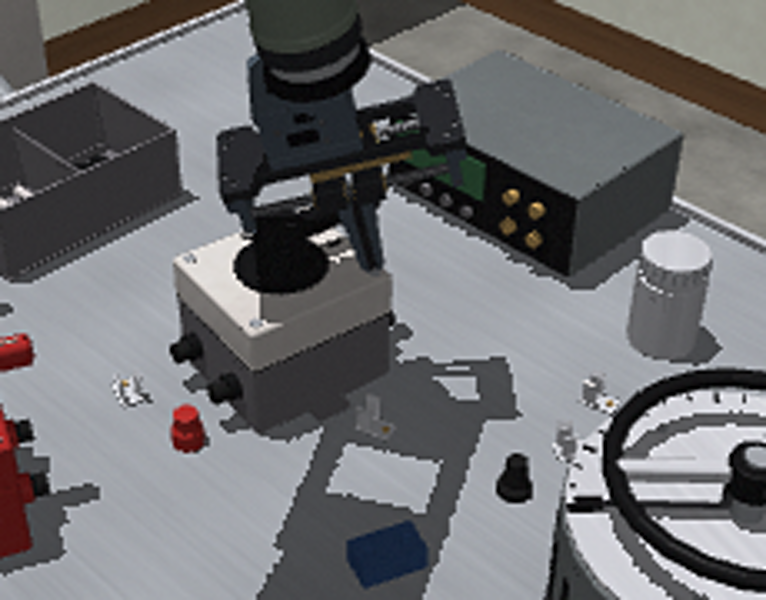

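```bash

python3 -m jog '[[[1,0.2,0.3],-4,0],[[1,0.2,0.2],-4,0]]' >/dev/null;python3 arc.py 518.5 226
python3 -m jog '[[[1,0.1,0.2],-7,0],[[1,0,0.1],-7,0]]' >/dev/null;python3 arc.py 518.5 226;python3 go.py 563 177 136 50|tail -1
```

```text
r 72.2 phi -37.3 tangent 52.7 yaw 58.9 z 141.0 q6 60 F [ 0.9 -1.4  0.3] t 12.9
r 74.0 phi -23.2 tangent 66.8 yaw 72.9 z 141.6 q6 47 F [-4.4 -6.2  3.6] t 13.15
toolz [ 0.232 -0.08  -0.969] tip [591.  195.4 123.2]
```

```bash

python3 -m jog '[[[1,-0.05,0.25],-7,0],[[1,-0.05,0.25],-7,0],[[1,-0.05,0.25],-7,0],[[1,-0.05,0.25],-7,0]]' >/dev/null;python3 arc.py 518.5 226
python3 -m jog '[[[1.05,-0.05,0.25],-6.5,0],[[1.05,-0.05,0.25],-6.5,0],[[1.05,-0.05,0.25],-6.5,0]]' >/dev/null;python3 arc.py 518.5 226;python3 go.py 563 177 136 50|tail -1
```

```text
r 77.0 phi 2.4 tangent 92.4 yaw 101.1 z 138.5 q6 22 F [ 0.3 -7.2  6.4] t 13.65
r 79.3 phi 20.7 tangent 110.7 yaw 121.1 z 135.1 q6 5 F [ 2.5 -5.8  6.9] t 14.025
toolz [ 0.259 -0.095 -0.961] tip [597.6 252.2 116.9]
```

```bash

python3 -m jog '[[[1.05,-0.2,0.05],-5,0],[[1.05,-0.2,0.05],-5,0],[[1.05,-0.25,0.05],-6,0]]' >/dev/null;python3 arc.py 518.5 226
python3 -m jog '[[[1.05,-0.2,0.05],-6,0],[[1.05,-0.2,0.05],-6,0],[[1.05,-0.2,0.05],-6,0]]' >/dev/null;python3 arc.py 518.5 226;python3 go.py 563 177 136 50|tail -1
```

```text
r 77.8 phi 38.3 tangent 128.3 yaw 137.9 z 135.7 q6 -7 F [ 5.7 -2.8  3.6] t 14.4
r 77.5 phi 54.8 tangent 144.8 yaw 157.2 z 135.9 q6 -22 F [6.4 0.1 3. ] t 14.775
toolz [ 0.312 -0.081 -0.947] tip [569.1 287.8 118. ]
```

```bash

python3 -m jog '[[[0.8,-0.1,0.05],-2,0]]' >/dev/null;python3 arc.py 518.5 226
for i in 1; do :; done
python3 -m jog '[[[0.7,-0.05,0.05],-2,0]]' >/dev/null;python3 arc.py 518.5 226
python3 -m jog '[[[0.6,-0.05,0.05],0,0]]' >/dev/null;python3 arc.py 518.5 226
python3 -m jog '[[[0.5,-0.05,0.05],0,0]]' >/dev/null;python3 arc.py 518.5 226;python3 go.py 563 177 136 50|tail -1
```

```text
r 77.7 phi 57.4 tangent 147.4 yaw 159.5 z 136.7 q6 -23 F [17.1 -8.8 -3.9] t 14.9
r 78.5 phi 58.1 tangent 148.1 yaw 161.9 z 137.5 q6 -25 F [20.  -9.5 -4.8] t 15.025
r 78.8 phi 58.1 tangent 148.1 yaw 162.1 z 138.2 q6 -24 F [15.8 -7.9 -2.8] t 15.15
r 78.9 phi 58.1 tangent 148.1 yaw 162.2 z 138.9 q6 -23 F [11.3 -4.6 -2.9] t 15.275
toolz [ 0.355 -0.078 -0.932] tip [567.  291.5 121.2]
```

It stopped with about 22 N reaction along the lever's tangent, so it's probably the OFF stop. I'll back off, lift and look.

```bash

python3 -m jog '[[[-1.5,0,0],0,0],[[-0.8,0,-1],0,0],[[0,0,-4],0,0],[[0,0,-4],0,0],[[-5,-2,-2],0,0],[[-6,0,0],0,0],[[-6,0,0],0,0],[[0,0,0],0,0]]' >/dev/null; python3 go.py 563 177 136 50
python3 - <<'E'
from workcell import viewer;import pickle;from h import *
f=viewer.grab_frame("top");g=viewer.grab_frame("side");pickle.dump((f,g),open("e.pkl","wb"))
a=f["color"][150:290,180:440,::-1];cv2.imwrite("pics/f.png",cv2.resize(a,(780,420),interpolation=cv2.INTER_CUBIC))
E
```

```text
t 16.275 pos [689.9 227.  328.1] rot [177.3  21.6 162.1] F [ 0.3 -0.2 -0.9] q [ 22.  21.  75. -13.  66. -47.] w 0.5
shift cm [16.87 -9.3  13.55] turn 112.1
toolz [ 0.365 -0.068 -0.929] tip [696.8 225.7 310.4]
```

View pics/f.png

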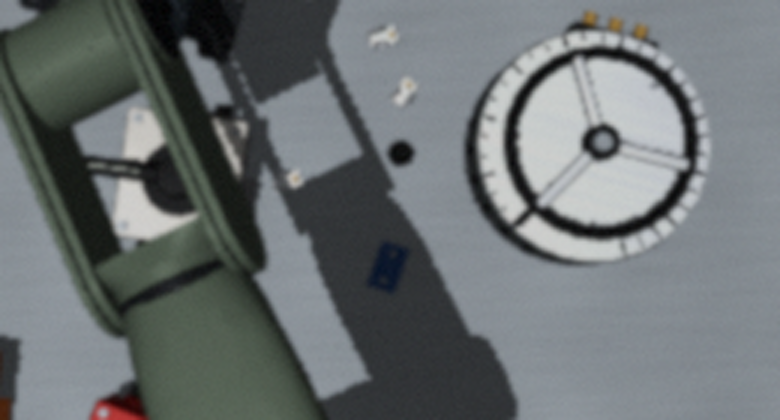

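The lever points about to the ring mark, but the arm partly hides it. I'll move the arm aside and measure the lever against the box edges.

```bash

python3 -m jog '[[[0,-6,0],0,0],[[0,-6,0],0,0],[[0,-6,0],0,0],[[0,-6,0],0,0],[[0,-6,0],0,0],[[0,0,0],0,0]]' 
python3 - <<'E'
from workcell import viewer;import pickle;from h import *
f=viewer.grab_frame("top");pickle.dump(f,open("g.pkl","wb"))
im=f["color"].astype(int);f0=pickle.load(open("top.pkl","rb"))
def lev(f,tag,sl):
    im=f["color"].astype(int);m=(im.max(2)<60).astype(np.uint8);k=np.zeros_like(m);k[sl]=1
    n,l,st,_=cv2.connectedComponentsWithStats(m*k);i=1+st[1:,4].argmax();ys,xs=np.where(l==i)
    w=ray(f,np.c_[xs,ys],135);return w
c=np.array([518.5,226])
for f_,sl in((f0,np.s_[175:225,215:265]),(f,np.s_[175:230,195:262])):
    w=lev(f_,"",sl);d=w-c;r=np.hypot(*d.T);o=d[(r>45)&(r<98)];
    u=o.mean(0);print(len(o),"lever angle",np.degrees(np.arctan2(u[1],u[0])),"max r",r.max())
a=f["color"][150:290,180:440,::-1];
cv2.imwrite("pics/g.png",np.vstack([cv2.resize(a,(780,420),interpolation=cv2.INTER_CUBIC)]))
E
```

```text
time_s: 17.12
ee_pos: [588.4, -59.0, 308.6]
ee_rot: [177.6, 20.7, 163.0]
force: [-0.3, 1.3, 0.5]
gripper_width: 0.7
90 lever angle -7.336794867368461 max r 94.69400836450582
48 lever angle 79.68335914016079 max r 90.24867396205478
```

View pics/g.png

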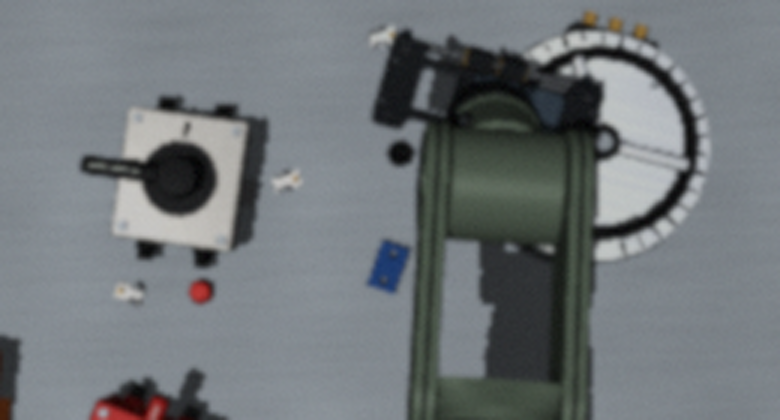

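The view shows the lever fully over along the isolator's +y axis, from (178,178) to (85,165), and the loose parts where they were at the start. I'm handing in.

```bash
python3 -m jog '[[[0,0,0],0,0],[[0,0,0],0,0]]'; python3 -c "
from workcell import job_done;print(job_done())"
```

```text
time_s: 17.42
ee_pos: [588.8, -53.9, 308.6]
ee_rot: [177.5, 20.7, 163.3]
force: [0.5, 0.3, 0.3]
gripper_width: -0.0
the job is handed in; nothing more can be done
None
```

I turned the handwheel anticlockwise to its zero stop by its pointer spoke. Only then did I push the isolator's lever from ON to its OFF stop. The job was handed in at 17.4 s, and no verdict was reported.

**Last checks:**
- **Handwheel:** the pointer spoke lies on the zero bar, at about 133° in the top view. The wheel gave no further under about 29 N total tool force (25 N horizontal) at the stop.
- **Isolator:** the lever measures 79.7° against a stop expected at about 80.3°, so about 1.56 rad. It stopped under about 23 N. The measurement is good to about 2°, against a tolerance of 4°.
- **Loose parts:** the cap, boot, spacer and the fuse clip beside the isolator sit within a few pixels of where they began. I did not compare the other three clips closely. The canister was out of the last picture, but the tool did not go low near it.
- **Robot:** it stands well clear, with about zero force at the tool.

**What went wrong:** the tool picked up a tilt, 13° when I noticed it and about 20° by the end. It probably began when the wrist neared its joint limit while leaving the wheel. I allowed for it when pushing the lever.

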